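# Click a key tag shut with the snap pliers

### The arm

A 6-joint arm with a two-finger parallel gripper is mounted at the origin on the work surface. World frame = base frame: x ahead of the robot, y to its left, z up, the work surface at z = 0. Lengths are in m, angles in degrees, forces in N, time in s.
With the tool pointing down it reaches from about 0.35 to 0.85 m from the base axis. Payload 8.1 kg.
Tool frame: the origin (TCP) lies on the centre line of the jaws, within the pads' length; the fingertips stand tip_reach ahead of it and the grasp point (between the pads) lies 2 mm behind it (tip_reach is the distance from the TCP to the fingertips, in m); x points along the fingers, y is the direction in which the jaws open and shut, and the axes are right-handed (so a half turn about x gives the same grasp; the last joint's range is limited). The gripper opens to 93 mm and grips with 3 to 60 N. Pads are 15 mm wide; open, the fingers measure 128 mm over their backs; the gripper's body (75 mm by 188 mm) begins 65 mm behind the grasp point.
Start: joints at [-78.06, 7.471, 85.268, -0, 87.261, -4.893], TCP at [0.174, -0.574, 0.236] pointing down, gripper open.
Joint ranges: [-169.43, 169.43], [-51.17, 129.36], [1.28, 143.12], [-76.62, 256.62], [0, 156.53], [-152.29, 152.29]. Speed limits (degrees/s): [136.94, 136.94, 159.86, 180, 180, 180].

### API

Orientations are given as [roll, pitch, yaw] about the fixed x, y, z axes, in that order (R = Rz(yaw) Ry(pitch) Rx(roll)).
In Python, from rig import get_state, camera, camera_info, job_done, tip_reach gives the robot as it stands.
- The arm moves only by the tool move_arm, never from a script. Its argument "series" is a list of rows, each a list of 3 entries, a list of its own where there are three numbers: the shift along the world's x, y, z in mm, then the turn about the world's z in rad, then the opening, from -1 (shut) to 1 (fully open). In form: [[[tx, ty, tz], yaw, fingers], ...]. A call has exactly 8 rows; each row is the pose to reach, as a shift and turn from the pose commanded when the call began; what a row does not reach only later rows make up. A row lasts 1/8 s, in which the tool goes at most 62.5 mm and 10.7 degrees, less where a joint would pass 70% of its speed; a pose out of reach is approached as far as the arm can. A call with a gripper value outside its range is refused whole. The fingers move at their own pace and stop on an object; "squeeze" is the grip in N (left out, the last holds). Time passes only in rows, so rows that repeat a pose let the fingers close, or fill a call up. It gives the time, the measured TCP pose, the force and the opening at its end, in the units of the state.
- get_state(): the state, without advancing time (a new reading comes with each control period).
- camera(name): name is "scene" or "top" or "wrist"; returns (picture, depth): 420x560x3 uint8, red, green, blue; 420x560 float32, m along the optical axis (not along the pixel's ray), 0 where there is no reading.
- camera_info(name): a dict with "fx", "fy", "cx", "cy" (pixels), "k1" (the pictures are not rectified: a ray, as slopes to the right and down, at radius r is drawn at 1 + k1 r^2 times it, then the intrinsics apply), "eye" and "rotation" of the camera in the world. Camera axes: x right, y up, looking along -z (the intrinsics and any distortion apply to the point x, -y, -z); pixel columns grow to the right and rows downward; lengths in m; the calibration is good to about 2 mm. A picture is of the moment at which its call begins: read the wrist's pose just before it. camera_info takes no time and is no camera call; for the wrist camera it gives the pose at the moment of the call.
- job_done(): hands the job in, once; it reports no verdict.
The state is a dict: "clock": time; "joint_pos": joint angles; "qd": joint speeds; "joint_efforts": joint torques, N m; "position": TCP position; "ee_rot": TCP orientation; "force": force on the tool from outside, world axes, zero at the start; "ft_torque": the same for the moment, N m; "grip_width": finger opening in m.
Only numpy, scipy, OpenCV 4.12 (cv2) and the standard library are available. Lean on these libraries where they do the work, as an engineer would, in place of code of your own. Each camera call takes 0.05 s, during which the arm holds its last target.

### The job

Two snap pliers stand in bench holders on the counter; one of them has a white two-shell key tag between its jaws. Press the upper handle of that pair down until the tag's press stud clicks fully home, then let the handle spring open again. Let the pliers close the tag rather than pushing on the tag itself, and do not press the empty pair.

Things in the scene. Friction and masses are not known exactly. Their poses are not given: they have to be found in the camera images.
- pliers_press (a point): Top of the loaded pliers' upper handle, mid-grip: the place to press. Flat black grip 24 wide, 112 mm long, sloping up 0.33 rad away from the jaws. Open, it lies 117 mm above the table, 110 mm back from the hinge pin (70 mm high). Moves with the handle. Open: x level, handle to jaws; y level, left, where the tag stands out 53 mm; z up.
- pliers (a joint): Hinge of the loaded pliers (fixed on edge in a 180 x 80 mm holder), rad: 0 sprung open (start), grows as the upper handle goes down, stop at 0.24. Jaw meets tag at 0.07, stud clicks at about 0.14, home at 0.21. The press point sinks 26 mm over the swing; about 3 N at first, up to about 8 N, much more only against the stop. It springs open by itself.
- snap (a joint): Press stud of the white key tag (34 x 70 x 10 mm when shut) in those jaws: rise of its lower shell towards the upper, m. 0 = open, 7 mm gap (start); clicks over at about 0.0035, then draws itself to 0.0065 or more and stays; 0.007 = shells together.
- spare (a joint): Hinge of the other, identical pliers, with empty jaws, in its own holder, rad: 0 = open (start), stop at 0.24. The two pairs swap sides at random, one left, one right. Not to be pressed.
Not all that is in view belongs to the job. Leave any pink look-alike of the part that bears spare alone.

How it is judged:
By the outcome, as a careful person would: the job done as asked, in the order asked, and still so for the second after the job is handed in, with the robot touching nothing.
It also fails if it takes over 32 s, if anything falls off the work surface, if the arm or the gripper's body presses on something with over 40 N, if the wrist force passes 120 N, or if a joint passes its speed limit or range.

## Working session

There is one attempt and no reset: what is moved stays moved. The work goes in short steps, Python scripts to look and compute and a tool call to move; the robot and the scene stay as the last step left them, time stands still between calls to the robot, and variables do not carry over. Pictures are saved under pics/ and viewed, and the job is handed in when it is done.

Besides the shell and the picture viewer there is one more tool, called after "Call:" as a command line: name --argument value ..., lists and objects as JSON in quotes. move_arm: Moves the arm, as the interface text tells. Its arguments: {"type":"object","properties":{"series":{"type":"array","items":{"type":"array"}},"squeeze":{"type":"number"}},"required":["series"]}

```bash
mkdir -p pics; cat > h.py <<'E'
import numpy as np, cv2
from rig import *
def pts(d,ci):
    h,w=d.shape
    u,v=np.meshgrid(np.arange(w),np.arange(h))
    K=np.array([[ci['fx'],0,ci['cx']],[0,ci['fy'],ci['cy']],[0,0,1.]])
    un=cv2.undistortPoints(np.stack([u,v],-1).reshape(-1,1,2).astype(float),K,np.array([ci['k1'],0,0,0.])).reshape(h,w,2)
    c=np.stack([un[...,0]*d,-un[...,1]*d,-d],-1)
    return c@np.array(ci['rotation']).T+np.array(ci['eye'])
E
python3 - <<'E'
from h import *
print(get_state()); print(tip_reach)
for n in ['scene','top']:
    im,d=camera(n); ci=camera_info(n); print(n,ci)
    cv2.imwrite(f'pics/{n}0.png',im[...,::-1]); np.savez(f'{n}0.npz',im=im,d=d,P=pts(d,ci))
E
```

```text
{'clock': 0.0, 'joint_pos': array([-7.80595232e+01,  7.51517792e+00,  8.53282359e+01,  3.09074394e-04,
        8.72608940e+01, -4.89469598e+00]), 'qd': array([ 0.00575524, -0.03607312,  0.08357174, -0.09153149,  0.04030279,
        0.05235899]), 'joint_efforts': array([ 1.39524069e-03, -5.59841144e+01, -4.91755128e+01,  7.67090404e-02,
        3.55901476e-02, -1.05368115e-04]), 'position': array([ 0.17366875, -0.57376408,  0.23459669]), 'ee_rot': array([-95.06425956,  89.89569168, 101.77089818]), 'force': array([0.6876043 , 0.20625801, 0.53127716]), 'ft_torque': array([-0.00314686, -0.01982087, -0.00533322]), 'grip_width': 0.09293008463689706}
0.017
scene {'fx': 435.2914088307878, 'fy': 435.2914088307878, 'cx': 277.28935506675936, 'cy': 206.61171571806278, 'k1': -0.06424746892685833, 'eye': array([1.17496224, 0.06331773, 0.72994198]), 'rotation': array([46.38639665,  1.07651175, 95.83693272])}Traceback (most recent call last):
  File "<stdin>", line 5, in <module>
  File "h.py", line 9, in pts
    return c@np.array(ci['rotation']).T+np.array(ci['eye'])
           ~~~~~~~~~~~~~~~~~~~~~~~~~~~~^~~~~~~~~~~~~~~~~~~~
ValueError: operands could not be broadcast together with shapes (420,560) (3,)
```

Rotation is roll, pitch, yaw.

```bash
sed -i "s/np.array(ci\['rotation'\]).T/Rotation.from_euler('xyz',ci['rotation'],degrees=True).as_matrix().T/; 1a from scipy.spatial.transform import Rotation" h.py
python3 - <<'E'
from h import *
for n in ['scene','top']:
    im,d=camera(n); ci=camera_info(n); print(n,ci['eye'],ci['rotation'])
    P=pts(d,ci)
    cv2.imwrite(f'pics/{n}0.png',im[...,::-1]); np.savez(f'{n}0.npz',im=im,d=d,P=P)
    print(P[300:420:40,60:560:120].round(3))
E
```

```text
scene [1.17496224 0.06331773 0.72994198] [46.38639665  1.07651175 95.83693272]
[[[ 0.725 -0.442 -0.   ]
  [ 0.699 -0.196 -0.002]
  [ 0.677  0.044 -0.002]
  [ 0.658  0.282 -0.001]
  [ 0.671  0.498  0.042]]

 [[ 0.816 -0.396  0.009]
  [ 0.786 -0.173 -0.002]
  [ 0.764  0.05  -0.003]
  [ 0.747  0.271 -0.001]
  [ 0.731  0.497 -0.001]]

 [[ 0.891 -0.36   0.009]
  [ 0.868 -0.149  0.012]
  [ 0.843  0.055  0.001]
  [ 0.848  0.248  0.048]
  [ 0.817  0.465  0.012]]]
top [ 0.42697017 -0.0376488   1.17891796] [ 5.25067353e+00 -6.15109368e-02 -9.08044469e+01]
[[[ 0.337  0.492  0.001]
  [ 0.334  0.199 -0.003]
  [ 0.331 -0.092  0.002]
  [ 0.326 -0.383  0.003]
  [ 0.32  -0.681  0.001]]

 [[ 0.241  0.491 -0.001]
  [ 0.238  0.199 -0.003]
  [ 0.236 -0.091  0.002]
  [ 0.23  -0.381 -0.002]
  [ 0.223 -0.677 -0.001]]

 [[ 0.145  0.49  -0.001]
  [ 0.144  0.198  0.001]
  [ 0.141 -0.089  0.003]
  [ 0.134 -0.378 -0.003]
  [ 0.128 -0.67   0.004]]]
```

View pics/scene0.png

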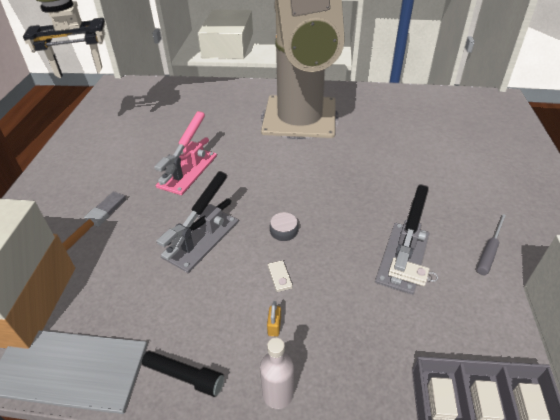

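View pics/top0.png

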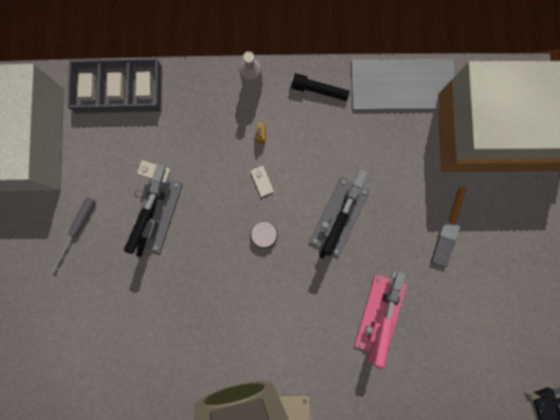

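Candidates:
- Black pliers, scene (417,205) / top (145,220): a white tag with a ring sits in the jaws, at scene (410,272). This matches the description.
- Black pliers, scene (210,195) / top (342,225): jaws look empty, so this is the spare.
- Pink pliers, scene (190,135) / top (385,325): look-alike.
- Loose tag, scene (280,275) / top (262,180): not in any jaws.

My choice is the first. I'll check it in a close crop and measure it.

```bash
python3 - <<'E'
from h import *
a=np.load('scene0.npz'); b=np.load('top0.npz')
A=cv2.resize(a['im'][170:310,350:470],None,fx=4,fy=4,interpolation=cv2.INTER_CUBIC)[:560]
B=cv2.resize(b['im'][145:265,105:195],None,fx=4,fy=4,interpolation=cv2.INTER_CUBIC)
W=np.zeros((560,850,3),np.uint8);W[:,:480]=A;W[:480,482:842]=B
cv2.imwrite('pics/crop1.png',W[:,:800,::-1])
for n,z,(r0,r1,c0,c1) in(('scene',a,(175,310,360,450)),('top',b,(150,260,110,190))):
    im=z['im'].astype(int);P=z['P']
    s=np.zeros(im.shape[:2],bool);s[r0:r1,c0:c1]=1
    H=P[...,2]
    dark=s&(im.max(-1)<45)&(H>.085)&(H<.16)
    q=P[dark]; 
    print(n,dark.sum())
    m=np.median(q,0);c=np.polyfit
    if len(q)>10:
        uu,ss,vt=np.linalg.svd(q[:,:2]-q[:,:2].mean(0),full_matrices=False)
        t=(q[:,:2]-q[:,:2].mean(0))@vt[0]
        print('mean',q.mean(0),'dir',vt[0],np.degrees(np.arctan2(vt[0][1],vt[0][0])),'ext',t.min(),t.max(),'lat',np.ptp((q[:,:2]-q[:,:2].mean(0))@vt[1]),'slope',np.polyfit(t,q[:,2],1))
    w=s&(im.min(-1)>150)&(H>.03); print('white',w.sum(),P[w].mean(0) if w.any() else 0,P[w].min(0),P[w].max(0))
    g=s&(H>.005)&(H<.03); print('base',P[g].min(0),P[g].max(0),cv2.minAreaRect((P[g][:,:2]*1000).astype(np.float32)))
E
```

```text
scene 464
mean [0.50687905 0.27172124 0.1084078 ] dir [ 0.94985011 -0.31270558] -18.22235695413538 ext -0.05440573364708573 0.046846861818720206 lat 0.021724615042785958 slope [-0.35317832  0.1084078 ]
white 946 [0.63809863 0.24655738 0.07888914] [0.51583985 0.06331773 0.03807913] [1.17496224 0.30014273 0.72994198]
base [0.45336096 0.17350439 0.0050008 ] [0.64594356 0.32354535 0.02950816] ((552.6209106445312, 249.3699951171875), (96.60592651367188, 192.5985107421875), 71.8738021850586)
top 441
mean [0.49756241 0.27095467 0.11101571] dir [-0.95025891  0.31146108] 161.8526956847683 ext -0.05097946584134001 0.05042543403750765 lat 0.021276625805290265 slope [0.34792347 0.11101571]
white 151 [0.64391047 0.25890797 0.07464932] [0.62292086 0.21266406 0.06755527] [0.66222613 0.280726   0.08152062]
base [0.43358005 0.17869095 0.00500327] [0.70078642 0.36876792 0.02974637] ((567.7408447265625, 274.7703857421875), (189.1565704345703, 266.8695068359375), 89.32586669921875)
```

View pics/crop1.png

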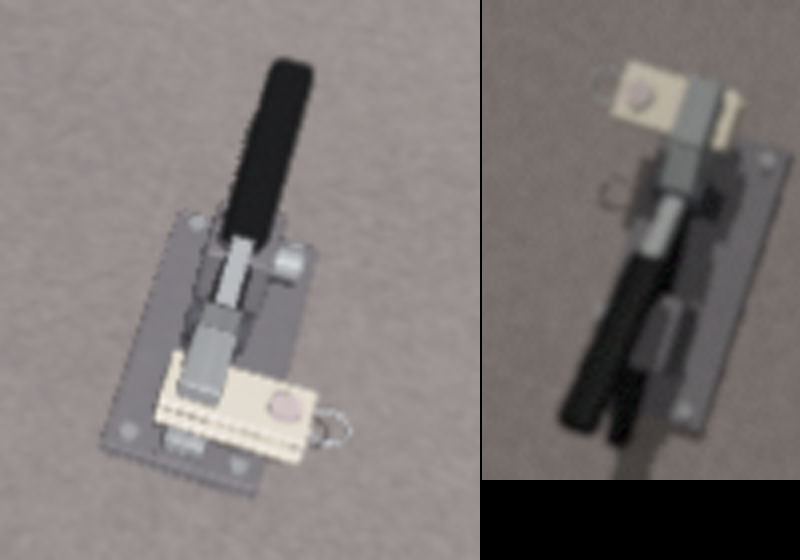

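The crop shows the tag in these jaws, standing out to the pliers' left, with the ring at about scene (433,277). The slope of 0.35 matches tan 0.33. Next I'll refine the press point and work out the yaw.

```bash
python3 - <<'E'
from h import *
s=get_state();R=Rotation.from_euler('xyz',s['ee_rot'],degrees=True).as_matrix()
print('tool y',R[:,1],np.degrees(np.arctan2(R[1,1],R[0,1])))
d=np.array([.95,-.312]);l=np.array([.312,.95])
for n,(r0,r1,c0,c1) in(('scene',(175,250,395,435)),('top',(180,260,120,175))):
    z=np.load(n+'0.npz');im=z['im'];P=z['P'];m=np.zeros(im.shape[:2],bool);m[r0:r1,c0:c1]=1
    m&=(im.max(-1)<60)&(P[...,2]>.08)
    q=P[m];o=np.array([.49,.275]);a=(q[:,:2]-o)@d;b=(q[:,:2]-o)@l
    for lo in np.arange(-.07,.07,.014):
        k=(a>=lo)&(a<lo+.014)
        if k.sum()>3: print(n,round(lo+.007,3),k.sum(),'lat',b[k].min().round(4),b[k].max().round(4),'z',np.percentile(q[k,2],[10,50,90]).round(4))
    # pin knob / steel above
E
```

```text
tool y [ 0.28962043 -0.95714056 -0.00139585] -73.16474990699375
scene -0.035 35 lat -0.0084 0.0124 z [0.1229 0.126  0.1277]
scene -0.021 62 lat -0.0086 0.0127 z [0.119  0.122  0.1248]
scene -0.007 65 lat -0.0092 0.0127 z [0.1136 0.1163 0.1198]
scene 0.007 68 lat -0.0094 0.0127 z [0.1086 0.1122 0.1148]
scene 0.021 73 lat -0.0094 0.013 z [0.1039 0.1068 0.1103]
scene 0.035 72 lat -0.0089 0.0131 z [0.0991 0.1019 0.1049]
scene 0.049 71 lat -0.0093 0.0132 z [0.0942 0.0975 0.1002]
scene 0.063 53 lat -0.008 0.0129 z [0.0872 0.0933 0.0958]
top -0.035 66 lat -0.0111 0.0098 z [0.1224 0.1258 0.1292]
top -0.021 63 lat -0.0102 0.0103 z [0.1168 0.122  0.1253]
top -0.007 65 lat -0.0101 0.0107 z [0.1116 0.117  0.1198]
top 0.007 63 lat -0.0103 0.0102 z [0.1088 0.1121 0.1152]
top 0.021 64 lat -0.0109 0.0108 z [0.1024 0.1069 0.1099]
top 0.035 70 lat -0.3167 0.0115 z [0.0978 0.1013 0.1062]
top 0.049 66 lat -0.0104 0.0116 z [0.0933 0.0975 0.1   ]
top 0.063 14 lat -0.0088 0.0097 z [0.09   0.0943 0.0973]
```

The grip is 21-22 mm wide in both views, its lateral centre is at 0 to +2 mm, and z = 117 mm falls at about (0.483, 0.277). I'll aim the TCP at (0.489, 0.276), with the tool's y across the handle (yaw +145°, 2.53 rad), fingers shut, passing high.

Call:
move_arm --series '[[[30,45,10],0.17,-1],[[60,90,20],0.34,-1],[[92,140,20],0.51,-1],[[123,187,20],0.68,-1],[[154,234,20],0.85,-1],[[185,280,20],1.02,-1],[[215,327,20],1.19,-1],[[246,374,20],1.36,-1]]'

```text
clock: 1.15
position: [0.4204, -0.1986, 0.2556]
ee_rot: [41.2, 90.0, -43.7]
force: [0.9, -0.4, 0.4]
grip_width: 0.0178
```

Call:
move_arm --series '[[[10,59,0],0.15,-1],[[20,118,0],0.3,-1],[[30,178,0],0.45,-1],[[40,237,0],0.6,-1],[[50,296,0],0.75,-1],[[60,356,0],0.9,-1],[[68,415,0],1.05,-1],[[69,475,-20],1.17,-1]]'

```text
clock: 2.15
position: [0.4898, 0.2764, 0.2372]
ee_rot: [38.4, 89.8, 20.5]
force: [1.8, 0.4, 0.5]
grip_width: 0.0006
```

Call:
move_arm --series '[[[0,0,-20],0,-1],[[0,0,-40],0,-1],[[0,0,-60],0,-1],[[0,0,-70],0,-1],[[0,0,-80],0,-1],[[0,0,-80],0,-1],[[0,0,-80],0,-1],[[0,0,-80],0,-1]]'

```text
clock: 3.15
position: [0.4892, 0.2742, 0.1567]
ee_rot: [42.9, 89.9, 24.7]
force: [0.3, -0.6, 0.1]
grip_width: 0.0003
```

```bash
python3 - <<'E'
from h import *
s=get_state();R=Rotation.from_euler('xyz',s['ee_rot'],degrees=True).as_matrix()
print(s['position'],R[:,1],R[:,0],s['force'],s['grip_width'])
for n in ['scene','wrist']:
    im,d=camera(n); cv2.imwrite(f'pics/{n}1.png',im[...,::-1])
    if n=='scene': cv2.imwrite('pics/crop2.png',cv2.resize(im[130:310,330:480],None,fx=3.3,fy=3.3)[...,::-1])
E
```

```text
[0.48921638 0.2742201  0.15669894] [3.12428722e-01 9.49940776e-01 9.03567054e-04] [ 1.20531066e-03  5.54763627e-04 -9.99999120e-01] [ 0.30327768 -0.57523145  0.07854998] 0.0003024820980822117
```

View pics/crop2.png

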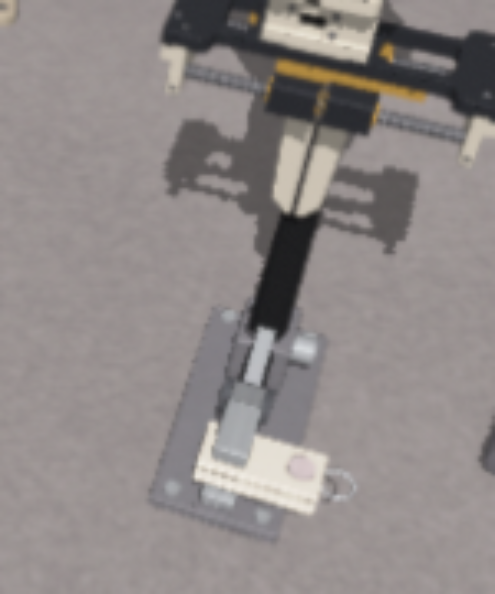

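View pics/wrist1.png

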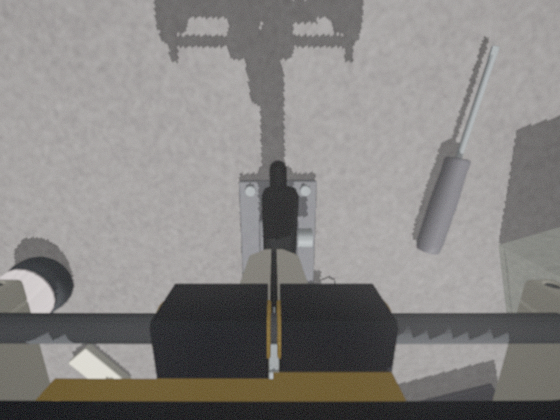

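The fingertips are centred over the black grip, scene crop (297,210). In the wrist view the grip runs straight away from the fingers at (280,220). I'll go down to contact and then press slowly.

Call:
move_arm --series '[[[0,0,-10],0,-1],[[0,0,-16],0,-1],[[0,0,-20],0,-1],[[0,0,-22],0,-1],[[0,0,-24],0,-1],[[0,0,-26],0,-1],[[0,0,-28],0,-1],[[0,0,-28],0,-1]]'

```text
clock: 4.25
position: [0.4888, 0.2741, 0.1278]
ee_rot: [74.0, 90.0, 55.8]
force: [-0.9, 1.2, 2.8]
grip_width: 0.0002
```

Call:
move_arm --series '[[[0,0,-2],0,-1],[[0,0,-4],0,-1],[[0,0,-6],0,-1],[[0,0,-8],0,-1],[[0,0,-10],0,-1],[[0,0,-12],0,-1],[[0,0,-14],0,-1],[[0,0,-14],0,-1]]'

```text
clock: 5.25
position: [0.4886, 0.2741, 0.1137]
ee_rot: [178.3, 90.0, 160.1]
force: [-2.1, 1.3, 4.7]
grip_width: 0.0002
```

Call:
move_arm --series '[[[0,0,-1],0,-1],[[0,0,-2],0,-1],[[0,0,-3],0,-1],[[0,0,-4],0,-1],[[0,0,-4],0,-1],[[0,0,-4],0,-1],[[0,0,-4],0,-1],[[0,0,-4],0,-1]]'

```text
clock: 6.25
position: [0.4888, 0.274, 0.1098]
ee_rot: [-93.2, 90.0, -111.4]
force: [-2.7, 1.2, 4.8]
grip_width: 0.0005
```

The force is 4.8 N, so it isn't against the stop yet. I'll carry on in small steps.

Call:
move_arm --series '[[[0,0,-0.5],0,-1],[[0,0,-1],0,-1],[[0,0,-1.5],0,-1],[[0,0,-2],0,-1],[[0,0,-2],0,-1],[[0,0,-2],0,-1],[[0,0,-2],0,-1],[[0,0,-2],0,-1]]'

```text
clock: 7.25
position: [0.4886, 0.2741, 0.1081]
ee_rot: [-168.9, 90.0, 172.9]
force: [-4.9, -0.0, 7.8]
grip_width: 0.0002
```

```bash
python3 - <<'E'
from h import *
print(get_state()['force'])
im,d=camera('scene');P=pts(d,camera_info('scene')); cv2.imwrite('pics/crop3.png',cv2.resize(im[200:310,350:470],None,fx=5,fy=5,interpolation=cv2.INTER_CUBIC)[...,::-1])
E
```

```text
[-4.90842621 -0.02433878  7.79722598]
```

View pics/crop3.png

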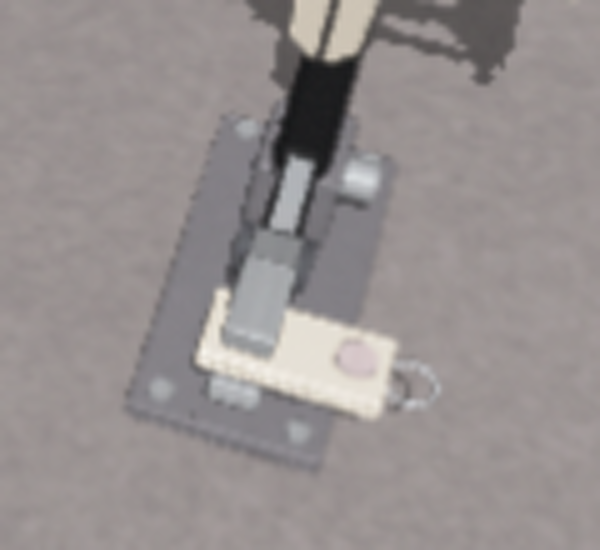

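The gap line between the shells has nearly gone: the tag edge at crop (290,390) shows no dark seam. The force is 7.8 N. I'll press up to the stop gently.

Call:
move_arm --series '[[[0,0,-0.5],0,-1],[[0,0,-1],0,-1],[[0,0,-1.5],0,-1],[[0,0,-1.5],0,-1],[[0,0,-1.5],0,-1],[[0,0,-1.5],0,-1],[[0,0,-1.5],0,-1],[[0,0,-1.5],0,-1]]'

```text
clock: 8.3
position: [0.4885, 0.2742, 0.1071]
ee_rot: [-178.4, 90.0, 163.4]
force: [-7.0, 0.7, 12.1]
grip_width: 0.0005
```

The force has climbed steeply to 12 N, above the 8 N of the swing, so the handle is at the stop. Now I'll release and clear.

Call:
move_arm --series '[[[0,0,4],0,-1],[[0,0,8],0,-1],[[0,0,13],0,-1],[[0,0,18],0,-1],[[0,0,24],0,-1],[[0,0,35],0,-1],[[0,0,55],0,-1],[[0,0,80],0,-1]]'

```text
clock: 9.3
position: [0.4881, 0.2739, 0.1873]
ee_rot: [-148.1, 89.9, -166.3]
force: [0.7, -0.2, -0.0]
grip_width: 0.0003
```

Call:
move_arm --series '[[[0,-30,20],0,-1],[[-10,-80,30],0,-1],[[-20,-130,30],0,-1],[[-30,-180,30],0,-1],[[-30,-200,30],0,-1],[[-30,-200,30],0,-1],[[-30,-200,30],0,-1],[[-30,-200,30],0,-1]]'

```text
clock: 10.3
position: [0.4587, 0.075, 0.2165]
ee_rot: [136.9, 90.0, 118.8]
force: [-0.2, -0.0, 0.5]
grip_width: 0.0004
```

```bash
python3 - <<'E'
from h import *
s=get_state();print(s['clock'],s['position'],s['force'])
old=np.load('scene0.npz')
im,d=camera('scene');P=pts(d,camera_info('scene'))
f=lambda i:cv2.resize(i[170:310,360:455],None,fx=4,fy=4,interpolation=cv2.INTER_CUBIC)
cv2.imwrite('pics/crop4.png',np.hstack([f(old['im']),f(im)])[...,::-1])
dd=np.array([.95,-.312])
for I,Q in((old['im'],old['P']),(im,P)):
    m=np.zeros(d.shape,bool);m[175:250,395:435]=1;m&=(I.max(-1)<60)&(Q[...,2]>.06)
    q=Q[m];a=(q[:,:2]-[.49,.275])@dd
    print('handle z at a=0, slope',np.polyfit(a,q[:,2],1))
    m=np.zeros(d.shape,bool);m[255:290,390:432]=1;m&=(I.min(-1)>150)&(Q[...,2]>.03)&(Q[...,2]<.1)
    print('tag z pct',np.percentile(Q[m][:,2],[5,25,50,75,95]).round(4),m.sum())
E
```

```text
10.3 [0.45874861 0.0749952  0.21652134] [-0.2054222  -0.0306493   0.48638074]
handle z at a=0, slope [0.51581645 0.10074951]
tag z pct [0.0501 0.0703 0.0733 0.0757 0.0925] 777
handle z at a=0, slope [0.73279157 0.09758356]
tag z pct [0.0492 0.0719 0.0736 0.0768 0.0926] 722
```

View pics/crop4.png

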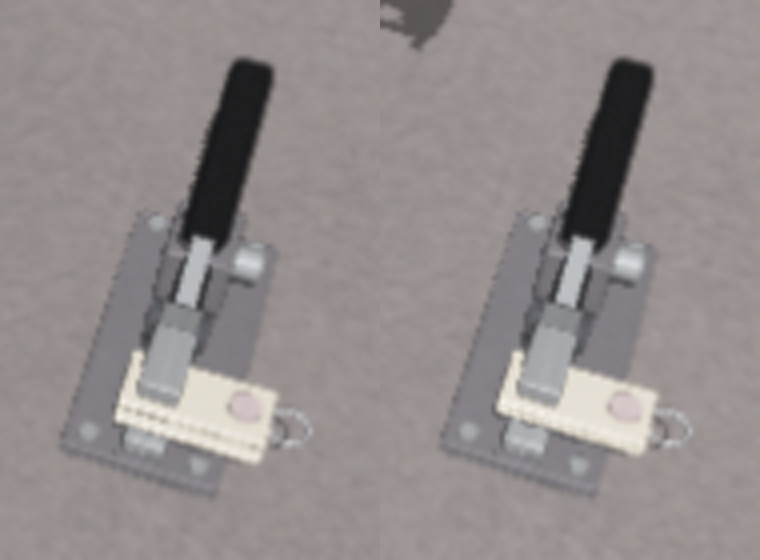

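The handle is back at its open outline, with its tip at crop (630,60) against (250,60) before. The dark gap between the shells is gone, and the tag edge is visibly thinner. The arm is clear of everything, so I'll hand in.

```bash
python3 -c "
from rig import *
print(job_done())"
```

```text
the job is handed in; nothing more can be done
None
```

I pressed the upper handle of the left black pliers, the pair holding the white tag, with closed fingers. The tip went down to about 90 mm, where the force rose steeply to 12 N, which I took as the stop. I then let the handle spring open, moved the arm away and handed the job in at about 10.4 s of the 32 s allowed.

**Last checks:**
- **Tag:** in the final picture the seam between the shells has closed and the tag is visibly thinner. I judged this by eye and didn't measure the gap.
- **Handle:** it is back at its open outline, matching the first picture.
- **Robot:** the arm is about 0.2 m clear of the pliers, and the force reading is about 0.5 N, which is sensor noise.
- **Other objects:** I never aimed at the empty pair, the pink look-alike or the loose tag.

**What disagreed:**
- **Open handle:** my before-and-after depth fits of the handle slope gave 0.52 and 0.73, against the expected 0.34. I put this down to other pixels getting into the mask, so for the handle reopening I relied on the picture.
- **Grip height:** the middle of the grip measured about 110 mm high, not the 117 mm given. I pressed at the spot that measured 117 mm.

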